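# Unstack the lidded pots onto their cork mats

## Robot

A 7-joint arm with a two-finger parallel gripper is mounted at the origin on a cart in front of the work surface, level with it; the furniture and walls round the work are solid. World frame = base frame: x ahead of the robot, y to its left, z up, the work surface at z = 0. Lengths are in m, angles in rad, forces in N, time in s.
With the tool pointing down it reaches from about 0.4 to 0.85 m from the base axis. Payload 10.4 kg.
Tool frame: the origin (TCP) lies on the centre line of the jaws, within the pads' length; the fingertips stand 22 mm ahead of it and the grasp point (between the pads) lies 3 mm ahead of it; z points along the fingers, y is the line along which they close (so a half turn about z gives the same grasp; the last joint's range is limited). The gripper opens to 87 mm and grips with 3 to 60 N. Pads are 19 mm wide; open, the fingers measure 117 mm over their backs; the gripper's body (75 mm by 190 mm) begins 51 mm behind the grasp point.
Start: joints at [-1.257, 0.332, -0.065, 1.46, 0.022, 1.35, -0.088], TCP at [0.207, 0.59, 0.245] pointing down, gripper open.
Joint ranges: [-2.6, 2.6], [-0.5, 2.12], [-1.47, 1.34], [0.16, 2.42], [-1.27, 4.41], [0.06, 2.06], [-2.6, 2.6]. Speed limits (rad/s): [2.22, 2.22, 2.79, 2.79, 3.14, 3.14, 3.14].

## Interface

Orientations are given as a unit quaternion [x, y, z, w].
In Python, from bench import r gives the robot as it stands.
- The arm moves only by the shell command python3 jog.py [FORCE], which reads ROWS from standard input. ROWS is a JSON list of rows, 1 to 12 of them, each written [[dx, dy, dz], turn, opening]: dx, dy, dz in parts of the range, where 1.0 means 0.5 m, then a turn about the tool's z in parts of the range, where 1.0 means 360 degrees, then the finger opening in m; each row is the pose to reach, as a shift and turn from the pose commanded when the command began, along the tool's axes at that moment; what a row does not reach only later rows make up. A row lasts 1/10 s, in which the tool goes at most 0.05 m and 0.15 rad, less where a joint would pass 70% of its speed; a pose out of reach is approached as far as the arm can. The fingers move at their own pace and stop on an object; FORCE is the grip in N (left out, the last holds). Time passes only in rows, so rows that do not move let the fingers close. It prints the time, the measured TCP pose, the force, the opening and the grip force at its end. Input that does not fit is refused with a message, and nothing moves.
- r.read_state(): the state, without advancing time (a new reading comes with each control period).
- r.camera(name): name is "scene" or "side" or "wrist"; returns a dict with "img" (420x560x3 uint8, red, green, blue), "fx", "fy", "cx", "cy" (pixels), "pose" (4x4, takes a point from camera to world coordinates). Camera axes: x right, y down, z forward; pixel columns grow to the right and rows downward; lengths in m; the calibration is good to about 2 mm. A picture is of the moment at which its call begins. There is no depth.
- r.close_job(): hands the job in; it is judged then, once.
The state is a dict: "time": time; "joint_positions": joint angles; "joint_vel": joint speeds; "joint_torque": joint torques, N m; "ee_pos": TCP position; "eef_rot": TCP orientation; "ft_force": force on the tool from outside, world axes, zero at the start; "torque": the same for the moment, N m; "width": finger opening in m; "grip_force": force on a finger pad.
Only numpy, scipy, OpenCV 4.12 (cv2) and the standard library are available. Lean on these libraries where they do the work, as an engineer would, in place of code of your own. Each camera call takes 0.05 s, during which the arm holds its last target. There are 200 camera calls.

## Task

Take the two stacks of white lidded pots apart and stand each of the five pots on its own cork mat: the mat of the same shape, and of the same rank in size among the mats of that shape. Set each one down gently, upright and well centred on its mat, the square pots turned in line with their square mats; do not drop or topple any pot.

Things in the scene. Friction and masses are not known exactly. Their poses are not given: they have to be found in the camera images.
- pot_large_round: Largest round white glazed pot with a flat pale-wood lid fixed to it; 66 mm diameter, 50 mm high overall with lid. Lid edge 4 mm inside the pot's outline, lid top 4 mm above the white rim. Origin: centre of its underside; z up. At the start it stands on the worktop at the bottom of one of the two stacks.
- pot_large_square: Larger of the two square pots, a white glazed pot with a flat pale-wood lid fixed to it; 62 x 62 mm with rounded corners, 50 mm high overall with lid. Lid edge 4 mm inside the pot's outline, lid top 4 mm above the white rim. Origin: centre of its underside; z up. x and y are square to its sides. At the start it stands on the worktop at the bottom of one of the two stacks.
- pot_mid_round: Middle-sized round white glazed pot with a flat pale-wood lid fixed to it; 46 mm diameter, 42 mm high overall with lid. Lid edge 4 mm inside the pot's outline, lid top 4 mm above the white rim. Origin: centre of its underside; z up. At the start it stands on the lid of one of the two large pots (which one varies).
- pot_mid_square: Smaller of the two square pots, a white glazed pot with a flat pale-wood lid fixed to it; 44 x 44 mm with rounded corners, 42 mm high overall with lid. Lid edge 4 mm inside the pot's outline, lid top 4 mm above the white rim. Origin: centre of its underside; z up. x and y are square to its sides. At the start it stands on the lid of one of the two large pots (which one varies).
- pot_small_round: Smallest round white glazed pot with a flat pale-wood lid fixed to it; 30 mm diameter, 38 mm high overall with lid. Lid edge 4 mm inside the pot's outline, lid top 4 mm above the white rim. Origin: centre of its underside; z up. At the start it stands on the lid of the smaller square pot, as the top of the three-high stack.
- mat_large_round: Largest round flat cork mat, 90 mm diameter, 5 mm thick, no rim, fixed on the worktop; its top is 5 mm above its origin. Origin: centre of its underside.
- mat_large_square: Larger square flat cork mat, 86 x 86 mm, 5 mm thick, no rim, fixed on the worktop; its top is 5 mm above its origin. Origin: centre of its underside. x and y are square to its sides.
- mat_mid_round: Middle-sized round flat cork mat, 70 mm diameter, 5 mm thick, no rim, fixed on the worktop; its top is 5 mm above its origin. Origin: centre of its underside.
- mat_mid_square: Smaller square flat cork mat, 66 x 66 mm, 5 mm thick, no rim, fixed on the worktop; its top is 5 mm above its origin. Origin: centre of its underside. x and y are square to its sides.
- mat_small_round: Smallest round flat cork mat, 50 mm diameter, 5 mm thick, no rim, fixed on the worktop; its top is 5 mm above its origin. Origin: centre of its underside.

How it is judged:
At the end, for the whole second after the job is handed in: Each pot stands released, upright (0.08 rad) and at rest on the mat of its own shape and size rank: centre within 12 mm of the mat's centre, underside on the mat's top (3 mm); sides of square pots within 0.2 rad of their mat's sides (any quarter turn) (horizontal distance between pot_large_round and mat_large_round below 0.012 m and z of pot_large_round in the frame of mat_large_round between 0.002 and 0.008 m and angle between each of pot_large_round, pot_large_square, pot_mid_round, pot_mid_square, pot_small_round's own z axis and vertical below 0.08 rad and linear speed of each of pot_large_round, pot_large_square, pot_mid_round, pot_mid_square, pot_small_round below 0.02 m/s and contact force between the fingers and pot_large_round below 0.05 N and horizontal distance between pot_large_square and mat_large_square below 0.012 m and z of pot_large_square in the frame of mat_large_square between 0.002 and 0.008 m and contact force between the fingers and pot_large_square below 0.05 N and (angle between the x axis of pot_large_square and the x axis of mat_large_square, either way round below 0.2 rad or angle between the x axis of pot_large_square and the y axis of mat_large_square, either way round below 0.2 rad) and horizontal distance between pot_mid_round and mat_mid_round below 0.012 m and z of pot_mid_round in the frame of mat_mid_round between 0.002 and 0.008 m and contact force between the fingers and pot_mid_round below 0.05 N and horizontal distance between pot_mid_square and mat_mid_square below 0.012 m and z of pot_mid_square in the frame of mat_mid_square between 0.002 and 0.008 m and contact force between the fingers and pot_mid_square below 0.05 N and (angle between the x axis of pot_mid_square and the x axis of mat_mid_square, either way round below 0.2 rad or angle between the x axis of pot_mid_square and the y axis of mat_mid_square, either way round below 0.2 rad) and horizontal distance between pot_small_round and mat_small_round below 0.012 m and z of pot_small_round in the frame of mat_small_round between 0.002 and 0.008 m and contact force between the fingers and pot_small_round below 0.05 N); the robot touches nothing.
It fails at once if a pot is toppled (tilted by more than about 30 degrees) (angle between any of pot_large_round, pot_large_square, pot_mid_round, pot_mid_square, pot_small_round's own z axis and vertical above 0.55 rad).
It fails at once if a pot is dropped or falls (faster than 0.6 m/s while the fingers do not hold it) ((linear speed of pot_large_round above 0.6 m/s and contact force between the fingers and pot_large_round below 0.05 N) or (linear speed of pot_large_square above 0.6 m/s and contact force between the fingers and pot_large_square below 0.05 N) or (linear speed of pot_mid_round above 0.6 m/s and contact force between the fingers and pot_mid_round below 0.05 N) or (linear speed of pot_mid_square above 0.6 m/s and contact force between the fingers and pot_mid_square below 0.05 N) or (linear speed of pot_small_round above 0.6 m/s and contact force between the fingers and pot_small_round below 0.05 N)).
It also fails if it takes over 93 s, if anything falls off the work surface, if the arm or the gripper's body presses on something with over 40 N, if the wrist force passes 120 N, or if a joint passes its speed limit or range.

## Working session

There is one attempt and no reset: what is moved stays moved. The work goes in short steps, Python scripts to look and compute and a shell command to move; the robot and the scene stay as the last step left them, time stands still between calls to the robot, and variables do not carry over. Pictures are saved under pics/ and viewed, at most 14 in all, crops included, and the job is handed in when it is done.

```bash
mkdir -p pics; ls
python3 - <<'E'
from bench import r
import cv2
s=r.read_state();print(s)
for n in("scene","side","wrist"):
    c=r.camera(n);cv2.imwrite(f"pics/{n}0.png",c["img"][:,:,::-1]);print(n,c["fx"],c["fy"],c["cx"],c["cy"],c["pose"].round(4).tolist() if hasattr(c["pose"],"round") else c["pose"])
E
```

```text
bench.py
jog.py
pics
{'time': 0.0, 'joint_positions': array([-1.25659496,  0.33284868, -0.06470329,  1.46092588,  0.02159114,
        1.3499012 , -0.08852004]), 'joint_vel': array([-0.00053944,  0.0011893 , -0.00014545,  0.00031285, -0.00050814,
       -0.00059948, -0.00092412]), 'joint_torque': array([ 6.22879429e-05, -6.23263550e+01,  2.47502618e-02, -3.89905357e+01,
       -6.12646225e-02,  3.97163176e-02,  1.25103288e-04]), 'ee_pos': array([0.20642721, 0.58955446, 0.24377578]), 'eef_rot': array([ 1.67604953e-01,  9.85853994e-01, -6.88243696e-04, -8.91582625e-05]), 'ft_force': array([ 0.28770335, -0.0532785 ,  0.16710418]), 'torque': array([ 0.02835824,  0.02299512, -0.06998439]), 'grip_force': 0.0, 'width': 0.08721112255970245}
scene 471.2138225697317 471.2138225697317 281.12126980901064 209.81367392198706 [[-0.6188, -0.3774, 0.6889, -0.27], [-0.7853, 0.2771, -0.5536, 0.7219], [0.018, -0.8836, -0.4679, 0.5909], [0.0, 0.0, 0.0, 1.0]]
side 498.5312574977459 498.5312574977459 272.70139210508495 207.85111535757878 [[0.7895, -0.384, 0.4788, -0.0666], [-0.6138, -0.4905, 0.6186, -0.6273], [-0.0027, -0.7823, -0.6229, 0.8123], [0.0, 0.0, 0.0, 1.0]]
wrist 336.44426916001237 336.44426916001237 279.36633791247453 209.19352881009124 [[0.3293, 0.916, 0.2292, 0.1434], [0.9442, -0.3192, -0.0809, 0.6129], [-0.001, 0.2431, -0.97, 0.3843], [0.0, 0.0, 0.0, 1.0]]
```

View pics/scene0.png

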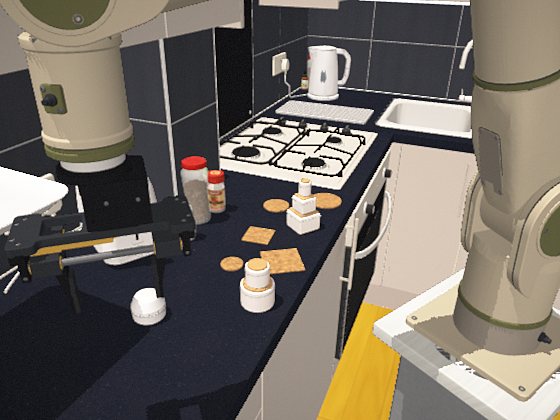

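View pics/side0.png

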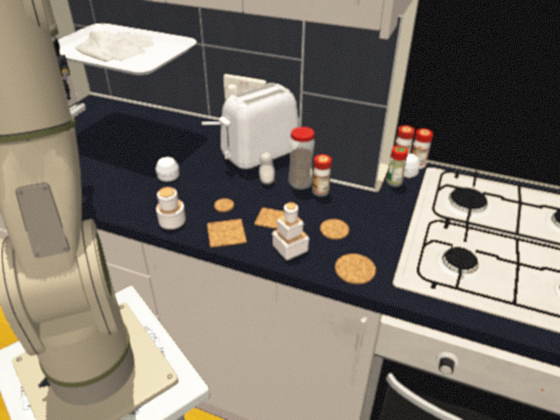

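The scene view shows the round stack at about (257,285) and the three-high square stack at (303,208). The mats are small round (232,264), large square (283,260), mid square (258,235), mid round (277,206) and large round (325,201). The side view shows the same layout. I'll enlarge both.

Run:
```python
import cv2
a=cv2.imread("pics/scene0.png")[170:320,205:355];b=cv2.imread("pics/side0.png")[175:295,140:390]
cv2.imwrite("pics/sc1.png",cv2.resize(a,None,fx=4,fy=4,interpolation=cv2.INTER_CUBIC))
cv2.imwrite("pics/sd1.png",cv2.resize(b,None,fx=3.2,fy=3.2,interpolation=cv2.INTER_CUBIC))
```

```text
(no output)
```

View pics/sc1.png

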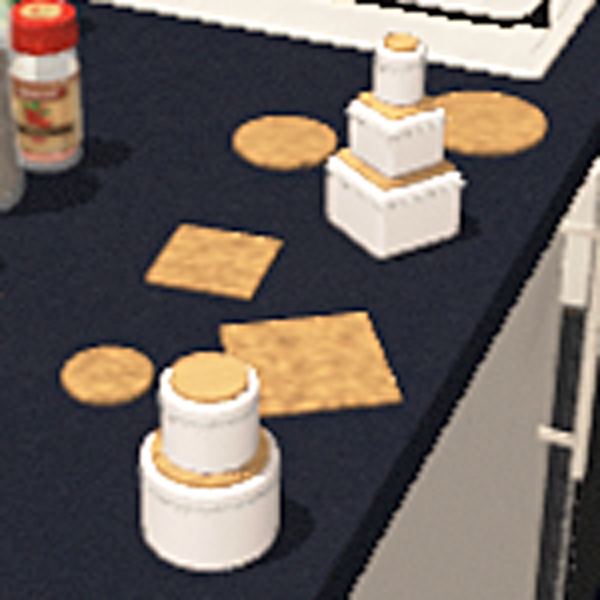

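View pics/sd1.png

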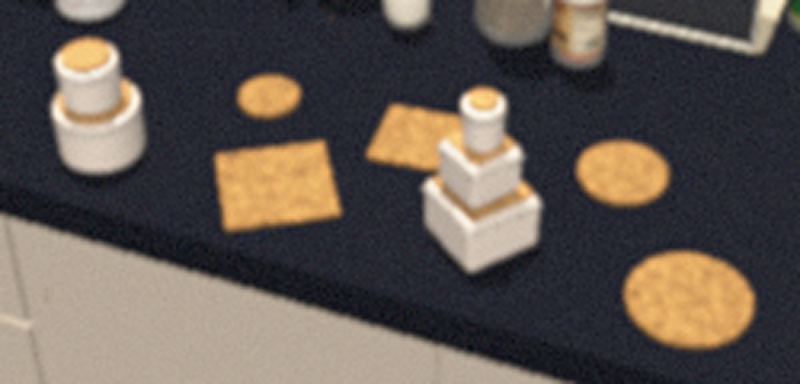

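The crops show the features clearly, so I'll triangulate them and check the results against the known sizes.

```bash
cat > h.py <<'E'
import numpy as np
from bench import r
def ray(c,uv,z):
    d=c["pose"][:3,:3]@np.array([(uv[0]-c["cx"])/c["fx"],(uv[1]-c["cy"])/c["fy"],1]);o=c["pose"][:3,3]
    return (o+d*(z-o[2])/d[2])[:2]
def P(c,p):
    q=c["pose"][:3,:3].T@(np.array(p)-c["pose"][:3,3]);return np.array([q[0]/q[2]*c["fx"]+c["cx"],q[1]/q[2]*c["fy"]+c["cy"]])
def delta(target,yaw=None):  # target TCP xyz world -> tool-axes shift; yaw = world angle of tool y (mod pi)
    from scipy.spatial.transform import Rotation as R
    s=r.read_state();M=R.from_quat(s["eef_rot"]).as_matrix()
    print("tool shift",(M.T@(np.array(target)-s["ee_pos"])).round(4),"yaw tool y",np.arctan2(M[1,1],M[0,1]).round(3),"t",s["time"],"w",s["width"].round(4))
    if yaw is not None:
        a=np.arctan2(M[1,1],M[0,1]);t=-(((yaw-a)+np.pi/2)%np.pi-np.pi/2);print("turn",round(t,3),"j7",s["joint_positions"][6].round(3))
E
python3 - <<'E'
from h import *
S=r.camera("scene");D=r.camera("side")
s=lambda u,v:(205+(u+.5)/4-.5,170+(v+.5)/4-.5)
d=lambda u,v:(140+(u+.5)/3.2-.5,175+(v+.5)/3.2-.5)
for n,z,a,b in [("m_small",.005,(107,375),(269,96)),("m_midr",.005,(285,142),(623,173)),("m_larr",.005,None,(689,299)),
 ("ls a",.005,(219,324),(214,154)),("ls b",.005,(366,312),(325,141)),("ls c",.005,(402,400),(341,216)),("ls d",.005,None,(225,231)),
 ("ms a",.005,(181,223),None),("ms b",.005,(284,241),None),("ms c",.005,(251,299),(366,158)),("ms d",.005,(145,279),(392,103)),
 ("p_midr",.092,(209,377),(88,54)),("p_small",.130,(401,43),(484,98)),
 ("Lrim left",.046,(327,172),(423,188)),("Lrim front",.046,(388,195),(473,215)),("Lrim right",.046,(465,183),(540,208)),
 ("Lbot front",0,(386,257),(473,270)),("Lbot right",0,(458,228),(541,240)),("Lbot left",0,(328,215),(427,233)),
 ("Mrim left",.088,(347,105),(440,146)),("Mrim front",.088,(384,125),(478,170)),("Mrim right",.088,(443,112),(522,153))]:
    print(n,ray(S,s(*a),z).round(4) if a else "-",ray(D,d(*b),z).round(4) if b else "-")
E
```

```text
m_small [0.461  0.2707] [0.4611 0.2642]
m_midr [0.6225 0.0234] [0.623  0.0153]
m_larr - [ 0.5662 -0.1122]
ls a [0.4659 0.1918] [0.3865 0.2293]
ls b [0.4256 0.1163] [0.4641 0.1887]
ls c [0.3467 0.157 ] [0.4231 0.1095]
ls d - [0.346 0.149]
ms a [0.5738 0.143 ] -
ms b [0.518  0.1049] -
ms c [0.4765 0.1612] [0.4774 0.152 ]
ms d [0.5317 0.1983] [0.5349 0.1947]
p_midr [0.3228 0.3007] [0.3248 0.2957]
p_small [0.4927 0.0386] [0.4952 0.0327]
Lrim left [0.5132 0.076 ] [0.4625 0.0599]
Lrim front [0.4689 0.0647] [0.4727 0.0151]
Lrim right [0.4526 0.0173] [ 0.5151 -0.0086]
Lbot front [0.4722 0.0612] [0.4679 0.008 ]
Lbot right [0.4724 0.0016] [0.5274 0.0015]
Lbot left [0.5339 0.0571] [0.4657 0.0594]
Mrim left [0.5124 0.0623] [0.4704 0.0502]
Mrim front [0.4787 0.0616] [0.4751 0.0136]
Mrim right [0.471  0.0217] [0.511  0.0086]
```

```bash
python3 -c "
from h import *
delta([.47,.13,.29],np.pi/2)"
```

```text
Traceback (most recent call last):
  File "h.py", line 11, in delta
    print("tool shift",(M.T@(np.array(target)-s["ee_pos"])).round(4),"yaw tool y",np.arctan2(M[1,1],M[0,1]).round(3),"t",s["time"],"w",s["width"].round(4))
                                                                                                                                       ^^^^^^^^^^^^^^^^
AttributeError: 'float' object has no attribute 'round'
```

```bash
sed -i 's/s\["width"\].round(4)/round(s["width"],4)/;s/yaw tool y",np/yaw",np/' h.py; python3 -c "
from h import *
delta([.47,.13,.29],np.pi/2)"
```

```text
tool shift [-0.4006 -0.3469 -0.0456] yaw 1.234 t 0.25 w 0.0868
turn -0.337 j7 -0.088
```

The rows are not in the units I measure in: shifts go in shares of 0.5 m and turns go in shares of 360 degrees. I convert before sending: -0.4 m is -0.8, -0.24 m is -0.48, -0.337 rad is -0.0536.

```bash
echo '[[[-0.07,-0.06,-0.09],-0.008,0.087],[[-0.14,-0.12,-0.09],-0.0159,0.087],[[-0.21,-0.18,-0.09],-0.0239,0.087],[[-0.28,-0.24,-0.09],-0.0318,0.087],[[-0.35,-0.3,-0.09],-0.0398,0.087],[[-0.42,-0.36,-0.09],-0.0477,0.087],[[-0.49,-0.42,-0.09],-0.0536,0.087],[[-0.56,-0.48,-0.09],-0.0536,0.087],[[-0.63,-0.54,-0.09],-0.0536,0.087],[[-0.7,-0.6,-0.09],-0.0536,0.087],[[-0.77,-0.66,-0.09],-0.0536,0.087],[[-0.8,-0.694,-0.09],-0.0536,0.087]]' | python3 jog.py; echo '[[[0,0,0],0,0.087],[[0,0,0],0,0.087],[[0,0,0],0,0.087]]' | python3 jog.py
python3 - <<'E'
from h import *
import cv2
delta([.47,.13,.29],np.pi/2)
c=r.camera("wrist");cv2.imwrite("pics/w1.png",c["img"][:,:,::-1]);np.save("w1pose.npy",c["pose"]);print(c["pose"].round(4))
E
```

```text
time: 1.45
ee_pos: [0.4709, 0.1261, 0.2897]
eef_rot: [0.002, 1.0, -0.0, 0.0]
ft_force: [0.5, 1.3, 0.2]
width: 0.0871
grip_force: 0.0
time: 1.75
ee_pos: [0.4689, 0.1316, 0.2894]
eef_rot: [-0.001, 1.0, 0.0, -0.0]
ft_force: [-0.7, 0.1, -0.2]
width: 0.0871
grip_force: 0.0
tool shift [-0.0011 -0.0016 -0.0006] yaw 1.573 t 1.75 w 0.0871
turn 0.002 j7 1.205
[[-3.400e-03  9.701e-01  2.429e-01  4.021e-01]
 [ 1.000e+00  3.200e-03  1.300e-03  1.327e-01]
 [ 5.000e-04  2.429e-01 -9.701e-01  4.300e-01]
 [ 0.000e+00  0.000e+00  0.000e+00  1.000e+00]]
```

View pics/w1.png

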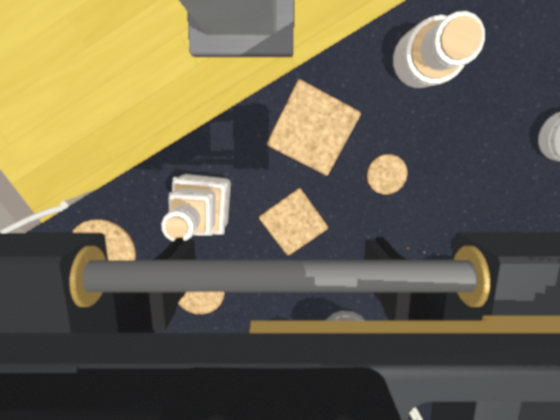

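The wrist view shows the round stack at the top right with its lid at (461,40), and the square stack around (198,205) with the small lid at (177,226). The mats are at (314,127), (387,174), (294,222), (201,290) and (102,250), the last two partly hidden.

Run:
```python
import cv2
a=cv2.imread("pics/w1.png")[65:265,150:415]
cv2.imwrite("pics/w1c.png",cv2.resize(a,None,fx=3,fy=3,interpolation=cv2.INTER_CUBIC))
```

```text
(no output)
```

View pics/w1c.png

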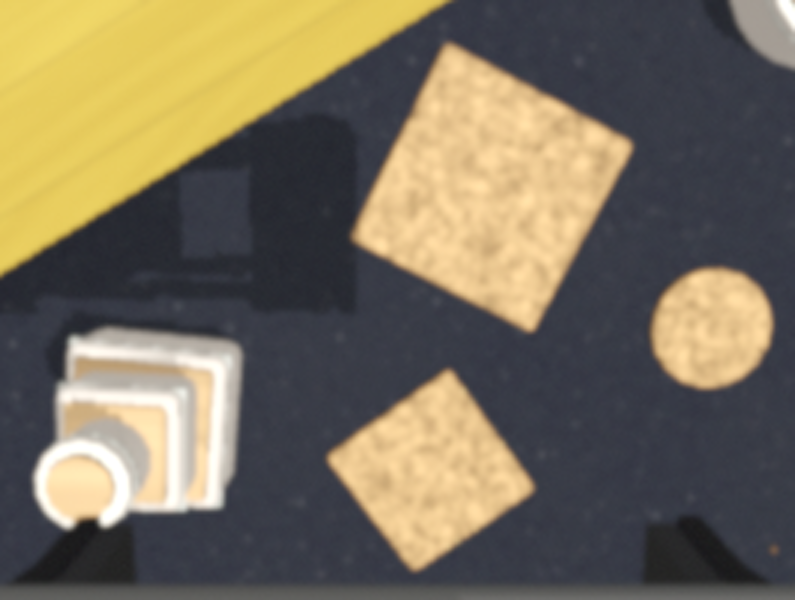

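Run:
```python
from h import *
c=r.camera("wrist");c["pose"]=np.load("w1pose.npy")
w=lambda u,v:(150+(u+.5)/3-.5,65+(v+.5)/3-.5)
g=lambda L,z:np.array([ray(c,w(*p),z) for p in L])
for n,L,z in [("LS",[(447,41),(634,147),(531,333),(352,239)],.005),("MS",[(449,369),(535,488),(415,572),(327,458)],.005),("sm",[(712,328)],.005),("psmall",[(82,484)],.126),
 ("Mrim",[(58,385),(186,390),(184,510)],.088),("Lrim",[(70,340),(226,352),(222,508)],.046)]:
    q=g(L,z);print(n,q.mean(0).round(4),((q[0]+q[2])/2).round(4) if len(q)>2 else "",[(np.hypot(*e).round(4),np.degrees(np.arctan2(e[1],e[0])).round(1)) for e in np.diff(q,axis=0)])
for n,p,z in [("pmidr",(461,40),.092),("rnd mat mid",(201,290),.005),("lr",(102,250),.005)]:print(n,ray(c,p,z).round(4))
print("predict mid mat, lr mat px",P(c,[.623,.019,.005]),P(c,[.566,-.109,.005]))
```

```text
LS [0.4067 0.1746] [0.4064 0.1744] [(np.float64(0.0864), np.float64(62.3)), (np.float64(0.0853), np.float64(-27.1)), (np.float64(0.085), np.float64(-117.2))]
MS [0.5263 0.1519] [0.5263 0.1519] [(np.float64(0.0657), np.float64(36.2)), (np.float64(0.0657), np.float64(-52.9)), (np.float64(0.0658), np.float64(-143.7))]
sm [0.462  0.2697]  []
psmall [0.4948 0.0366]  []
Mrim [0.4864 0.0473] [0.4934 0.0395] [(np.float64(0.0441), np.float64(87.9)), (np.float64(0.0437), np.float64(-3.5))]
Lrim [0.4856 0.0493] [0.4954 0.0387] [(np.float64(0.0598), np.float64(85.7)), (np.float64(0.0631), np.float64(-3.5))]
pmidr [0.3257 0.2997]
rnd mat mid [0.6242 0.0251]
lr [ 0.5657 -0.1047]
predict mid mat, lr mat px [196.54004843 289.18081758] [ 98.78245824 250.17243139]
```

```bash
python3 -c "
from h import *
delta([.495,.0375,.12],np.pi/2)"
```

```text
tool shift [-0.0259 -0.0941  0.1695] yaw 1.573 t 1.85 w 0.087
turn 0.002 j7 1.206
```

Converted, 0.13 m is 0.26, 0.12 m is 0.24.

```bash
echo '[[[-0.026,-0.09,0.04],0,0.06],[[-0.052,-0.188,0.08],0,0.06],[[-0.052,-0.188,0.14],0,0.06],[[-0.052,-0.188,0.2],0,0.06],[[-0.052,-0.188,0.24],0,0.06],[[-0.052,-0.188,0.26],0,0.06],[[-0.052,-0.188,0.26],0,0.06],[[-0.052,-0.188,0.26],0,0.06]]' | python3 jog.py 15
python3 - <<'E'
from h import *
import cv2
delta([.495,.0375,.12],np.pi/2)
for n in("scene","wrist"):
    c=r.camera(n);
    a=c["img"][130:240,240:350] if n=="scene" else c["img"][150:350,180:380]
    cv2.imwrite(f"pics/{n}2.png",cv2.resize(a,(400,400),interpolation=cv2.INTER_CUBIC)[:,:,::-1])
cv2.imwrite("pics/j2.png",cv2.hconcat([cv2.imread("pics/scene2.png"),cv2.imread("pics/wrist2.png")]))
E
```

```text
time: 2.65
ee_pos: [0.4959, 0.0367, 0.1604]
eef_rot: [-0.0, 1.0, 0.0, 0.001]
ft_force: [-0.1, -0.2, 0.5]
width: 0.0603
grip_force: 0.0
tool shift [0.0009 0.0008 0.0404] yaw 1.572 t 2.65 w 0.0603
turn 0.001 j7 1.457
```

View pics/j2.png

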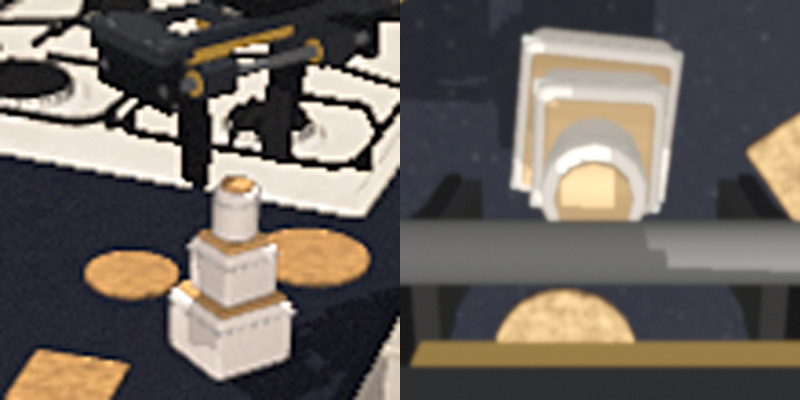

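The small pot sits midway between the fingers: pot at x≈595, fingers at about 475 and 725. I'll descend and grip.

Converted, 0.04 m is 0.08, 0.03 m is 0.06.

```bash
echo '[[[0,0,0.03],0,0.06],[[0,0,0.06],0,0.06],[[0,0,0.08],0,0.06],[[0,0,0.08],0,0.045],[[0,0,0.08],0,0.04],[[0,0,0.08],0,0.035],[[0,0,0.08],0,0.03],[[0,0,0.08],0,0.02],[[0,0,0.08],0,0.02],[[0,0,0.08],0,0.02],[[0,0,0.08],0,0.02]]' | python3 jog.py 15; python3 -c "
from h import *
delta([.462,.269,.1],np.pi/2)"
```

```text
time: 3.85
ee_pos: [0.4957, 0.0362, 0.1199]
eef_rot: [-0.0, 1.0, 0.0, 0.0]
ft_force: [-1.2, 0.2, 5.8]
width: 0.0292
grip_force: 15.0
tool shift [0.0337 0.2328 0.02  ] yaw 1.571 t 3.85 w 0.0292
turn 0.0 j7 1.481
```

Converted, 0.233 m is 0.466, 0.034 m is 0.068.

```bash
echo '[[[0,0,-0.02],0,0.02],[[0,0,-0.06],0,0.02],[[0,0,-0.1],0,0.02],[[0.01,0.07,-0.1],0,0.02],[[0.02,0.14,-0.1],0,0.02],[[0.03,0.21,-0.1],0,0.02],[[0.04,0.28,-0.1],0,0.02],[[0.05,0.35,-0.08],0,0.02],[[0.06,0.42,-0.04],0,0.02],[[0.068,0.466,0],0,0.02],[[0.068,0.466,0.02],0,0.02],[[0.068,0.466,0.04],0,0.02]]' | python3 jog.py 15; echo '[[[0,0,0],0,0.02],[[0,0,0],0,0.02]]' | python3 jog.py
python3 - <<'E'
from h import *
import cv2
delta([.462,.269,.033],np.pi/2)
c=r.camera("wrist");cv2.imwrite("pics/w3.png",c["img"][:,:,::-1]);print(P(c,[.462,.269,.005]),P(c,[.462,.269,.028]))
E
```

```text
time: 5.05
ee_pos: [0.4611, 0.2691, 0.099]
eef_rot: [-0.001, 1.0, -0.0, -0.0]
ft_force: [-0.2, -0.4, -0.7]
width: 0.0293
grip_force: 15.0
time: 5.25
ee_pos: [0.462, 0.2682, 0.1001]
eef_rot: [0.001, 1.0, 0.0, 0.0]
ft_force: [0.1, 0.6, 0.1]
width: 0.0294
grip_force: 15.0
tool shift [0.     0.0008 0.0671] yaw 1.569 t 5.25 w 0.0294
turn -0.002 j7 1.023
[278.49710773 219.53833433] [278.41611065 229.04897028]
```

View pics/w3.png

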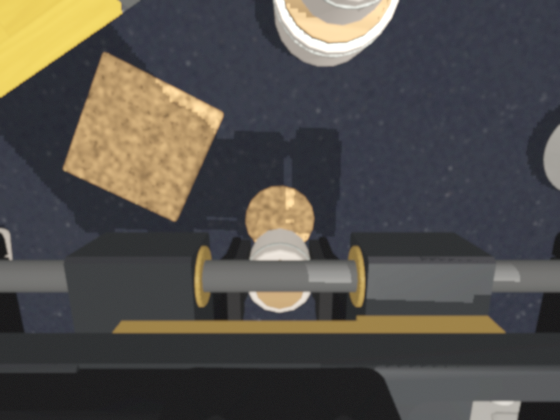

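Converted, 0.067 m is 0.134, 0.066 m is 0.132.

```bash
echo '[[[0,0,0.04],0,0.02],[[0,0,0.08],0,0.02],[[0,0,0.11],0,0.02],[[0,0,0.124],0,0.02],[[0,0,0.132],0,0.02],[[0,0,0.134],0,0.02],[[0,0,0.134],0,0.02],[[0,0,0.134],0,0.02]]' | python3 jog.py 15;echo '[[[0,0,0],0,0.034],[[0,0,0],0,0.04],[[0,0,0],0,0.05],[[0,0,0],0,0.06],[[0,0,0],0,0.06],[[0,0,-0.04],0,0.06],[[0,0,-0.12],0,0.06],[[0,0,-0.2],0,0.07],[[0,0,-0.26],0,0.07],[[0,0,-0.26],0,0.07]]' | python3 jog.py
python3 - <<'E'
from h import *
import cv2
delta([.494,.039,.08],np.radians(87))
c=r.camera("wrist");cv2.imwrite("pics/w4.png",c["img"][:,:,::-1]);print(P(c,[.462,.269,.005]))
E
```

```text
time: 6.1
ee_pos: [0.4618, 0.2695, 0.0332]
eef_rot: [-0.0, 1.0, 0.0, 0.0]
ft_force: [-0.1, 0.3, -0.8]
width: 0.0295
grip_force: 15.0
time: 7.1
ee_pos: [0.4633, 0.2704, 0.167]
eef_rot: [0.0, 1.0, 0.002, 0.003]
ft_force: [0.5, 0.5, 0.5]
width: 0.069
grip_force: 0.0
tool shift [-0.0302 -0.2318  0.0861] yaw 1.571 t 7.1 w 0.069
turn 0.052 j7 1.004
[275.36014421 197.3252127 ]
```

Converted, -0.231 m is -0.462, -0.18 m is -0.36, 0.05 rad is 0.008.

```bash
echo '[[[-0.012,-0.09,0],0.0016,0.07],[[-0.024,-0.18,0],0.0032,0.07],[[-0.036,-0.27,0],0.0048,0.07],[[-0.048,-0.36,0],0.0064,0.07],[[-0.06,-0.462,0],0.008,0.07],[[-0.06,-0.462,0.04],0.008,0.07],[[-0.06,-0.462,0.06],0.008,0.07],[[-0.06,-0.462,0.06],0.008,0.07],[[-0.06,-0.462,0.06],0.008,0.07]]' | python3 jog.py 15
python3 - <<'E'
from h import *
import cv2
delta([.494,.039,.08],np.radians(87))
c=r.camera("wrist");a=c["img"][100:350,130:430]
cv2.imwrite("pics/w5.png",cv2.resize(a,None,fx=2,fy=2,interpolation=cv2.INTER_CUBIC)[:,:,::-1])
E
```

```text
time: 8.05
ee_pos: [0.491, 0.0394, 0.1322]
eef_rot: [0.024, 1.0, -0.0, -0.001]
ft_force: [0.1, 0.1, -0.1]
width: 0.0702
grip_force: 0.0
tool shift [-0.0031 -0.0003  0.0522] yaw 1.523 t 8.05 w 0.0702
turn 0.005 j7 1.414
```

View pics/w5.png

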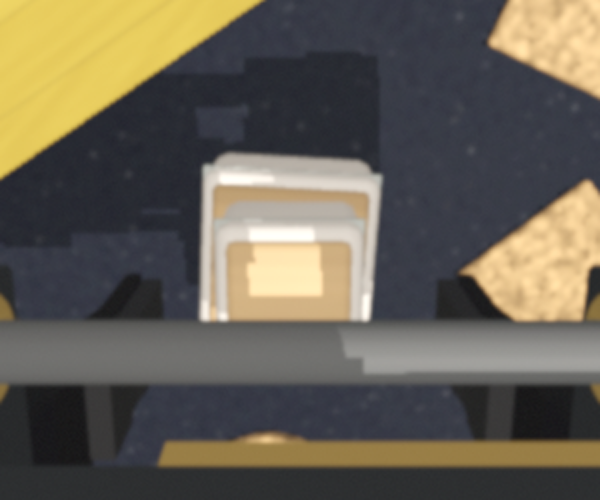

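The mid square pot is square to the jaws and about centred (x≈291, jaw centre ≈300). Gripping.

Converted, 0.052 m is 0.104, -0.003 m is -0.006, 0.005 rad is 0.0008.

```bash
echo '[[[-0.006,-0.004,0.03],0.0008,0.07],[[-0.006,-0.004,0.06],0.0008,0.07],[[-0.006,-0.004,0.09],0.0008,0.07],[[-0.006,-0.004,0.104],0.0008,0.07],[[-0.006,-0.004,0.104],0.0008,0.06],[[-0.006,-0.004,0.104],0.0008,0.055],[[-0.006,-0.004,0.104],0.0008,0.05],[[-0.006,-0.004,0.104],0.0008,0.045],[[-0.006,-0.004,0.104],0.0008,0.04],[[-0.006,-0.004,0.104],0.0008,0.035],[[-0.006,-0.004,0.104],0.0008,0.035],[[-0.006,-0.004,0.104],0.0008,0.035]]' | python3 jog.py 15; python3 -c "
from h import *
delta([.526,.151,.08],np.radians(36.5))
delta([.526,.151,.08],np.radians(-53.3))"
```

```text
time: 9.3
ee_pos: [0.4945, 0.0361, 0.0809]
eef_rot: [0.027, 1.0, 0.0, 0.0]
ft_force: [-2.0, 0.2, 5.6]
width: 0.0437
grip_force: 15.0
tool shift [-0.0251  0.1164  0.0009] yaw 1.516 t 9.3 w 0.0437
turn 0.879 j7 1.453
tool shift [-0.0251  0.1164  0.0009] yaw 1.516 t 9.3 w 0.0437
turn -0.695 j7 1.453
```

Converted, 0.116 m is 0.232, 0.048 m is 0.096, -0.695 rad is -0.1106.

```bash
echo '[[[0,0,-0.02],0,0.035],[[0,0,-0.06],0,0.035],[[-0.006,0.024,-0.09],-0.0159,0.035],[[-0.014,0.06,-0.09],-0.0318,0.035],[[-0.02,0.096,-0.09],-0.0477,0.035],[[-0.028,0.132,-0.09],-0.0637,0.035],[[-0.036,0.168,-0.09],-0.0796,0.035],[[-0.044,0.204,-0.09],-0.0955,0.035],[[-0.05,0.232,-0.07],-0.1106,0.035],[[-0.05,0.232,-0.04],-0.1106,0.035],[[-0.05,0.232,-0.02],-0.1106,0.035],[[-0.05,0.232,-0.02],-0.1106,0.035]]' | python3 jog.py 15; echo '[[[0,0,0],0,0.035],[[0,0,0],0,0.035]]' | python3 jog.py
python3 - <<'E'
from h import *
import cv2
delta([.526,.151,.036],np.radians(-53.3))
c=r.camera("wrist");a=c["img"][100:350,130:430]
cv2.imwrite("pics/w6.png",cv2.resize(a,None,fx=2,fy=2,interpolation=cv2.INTER_CUBIC)[:,:,::-1]);print((P(c,[.526,.151,.005])-[130,100])*2)
E
```

```text
time: 10.5
ee_pos: [0.5246, 0.1498, 0.0893]
eef_rot: [-0.314, 0.949, -0.0, -0.001]
ft_force: [-0.7, -0.7, -0.9]
width: 0.044
grip_force: 15.0
time: 10.7
ee_pos: [0.5261, 0.1504, 0.0913]
eef_rot: [-0.314, 0.949, 0.0, 0.001]
ft_force: [-0.4, 0.3, 0.1]
width: 0.0438
grip_force: 15.0
tool shift [-0.0003  0.0006  0.0553] yaw 2.21 t 10.7 w 0.0438
turn -0.001 j7 1.934
[295.60358827 244.07664468]
```

View pics/w6.png

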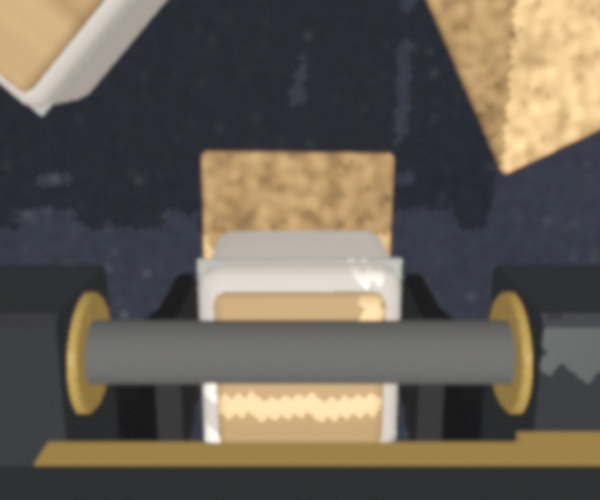

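The mat is square to the jaws and centred under them, so I'll lower, release and rise.

Converted, 0.055 m is 0.11, 0.05 m is 0.1.

```bash
echo '[[[0,0,0.04],0,0.035],[[0,0,0.08],0,0.035],[[0,0,0.1],0,0.035],[[0,0,0.108],0,0.035],[[0,0,0.11],0,0.035],[[0,0,0.11],0,0.035],[[0,0,0.11],0,0.035]]' | python3 jog.py 15;echo '[[[0,0,0],0,0.048],[[0,0,0],0,0.055],[[0,0,0],0,0.065],[[0,0,0],0,0.07],[[0,0,0],0,0.07],[[0,0,-0.04],0,0.07],[[0,0,-0.12],0,0.07],[[0,0,-0.2],0,0.07],[[0,0,-0.24],0,0.07],[[0,0,-0.24],0,0.07],[[0,0,-0.24],0,0.07]]' | python3 jog.py; python3 -c "
from h import *
delta([.3255,.2995,.08],np.radians(90))"
```

```text
time: 11.45
ee_pos: [0.5261, 0.1507, 0.0362]
eef_rot: [-0.315, 0.949, 0.0, 0.001]
ft_force: [-0.2, -1.1, -2.3]
width: 0.0439
grip_force: 15.0
time: 12.55
ee_pos: [0.5255, 0.1506, 0.1553]
eef_rot: [-0.315, 0.949, 0.0, 0.0]
ft_force: [0.2, 0.5, -0.8]
width: 0.0703
grip_force: 0.0
tool shift [0.0714 0.2389 0.0754] yaw 2.211 t 12.55 w 0.0703
turn 0.64 j7 1.913
```

Converted, 0.239 m is 0.478, 0.21 m is 0.42, 0.64 rad is 0.1019.

```bash
echo '[[[0.016,0.052,0],0.0111,0.07],[[0.032,0.104,0],0.0223,0.07],[[0.048,0.156,0],0.0334,0.07],[[0.064,0.208,0],0.0446,0.07],[[0.08,0.26,0],0.0557,0.07],[[0.096,0.312,0],0.0668,0.07],[[0.11,0.364,0],0.0796,0.07],[[0.126,0.42,0],0.0907,0.07],[[0.143,0.478,0],0.1019,0.07],[[0.143,0.478,0.03],0.1019,0.07],[[0.143,0.478,0.04],0.1019,0.07],[[0.143,0.478,0.04],0.1019,0.07]]' | python3 jog.py 15; echo '[[[0,0,0],0,0.07],[[0,0,0],0,0.07]]' | python3 jog.py
python3 - <<'E'
from h import *
import cv2
delta([.3255,.2995,.08],np.radians(90))
c=r.camera("wrist");a=c["img"][100:350,130:430]
cv2.imwrite("pics/w7.png",cv2.resize(a,None,fx=2,fy=2,interpolation=cv2.INTER_CUBIC)[:,:,::-1]);print((P(c,[.3255,.2995,.092])-[130,100])*2)
E
```

```text
time: 13.75
ee_pos: [0.3251, 0.2983, 0.134]
eef_rot: [-0.0, 1.0, -0.001, -0.001]
ft_force: [0.5, -0.8, 0.3]
width: 0.0698
grip_force: 0.0
time: 13.95
ee_pos: [0.326, 0.2993, 0.1358]
eef_rot: [0.0, 1.0, 0.0, 0.0]
ft_force: [-0.1, -0.6, 0.4]
width: 0.07
grip_force: 0.0
tool shift [0.0005 0.0002 0.0558] yaw 1.57 t 13.95 w 0.07
turn -0.001 j7 0.728
[294.57728454 285.80613764]
```

View pics/w7.png

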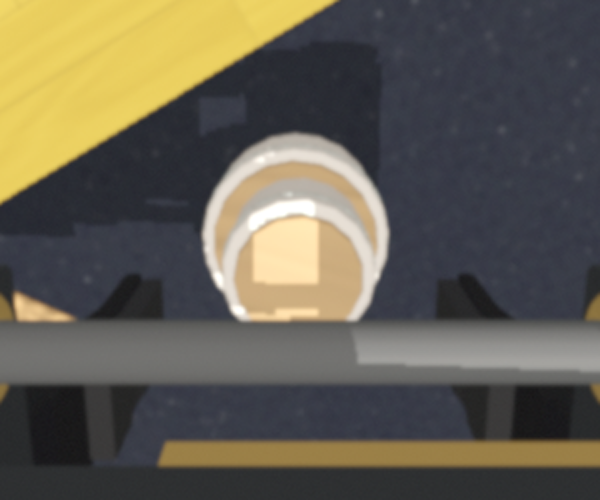

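The mid round rim is centred near (301,276). That is about 2 mm nearer the robot and 1.5 mm left of the prediction. I'll correct for it and grip.

Converted, 0.055 m is 0.11, 0.0025 m is 0.005.

```bash
echo '[[[0.005,0.003,0.03],0,0.07],[[0.005,0.003,0.06],0,0.07],[[0.005,0.003,0.09],0,0.07],[[0.005,0.003,0.11],0,0.07],[[0.005,0.003,0.11],0,0.06],[[0.005,0.003,0.11],0,0.055],[[0.005,0.003,0.11],0,0.05],[[0.005,0.003,0.11],0,0.045],[[0.005,0.003,0.11],0,0.04],[[0.005,0.003,0.11],0,0.035],[[0.005,0.003,0.11],0,0.035],[[0.005,0.003,0.11],0,0.035]]' | python3 jog.py 15; python3 -c "
from h import *
delta([.623,.022,.1],np.radians(90))"
```

```text
time: 15.2
ee_pos: [0.3233, 0.301, 0.081]
eef_rot: [0.0, 1.0, 0.0, 0.0]
ft_force: [-0.3, -2.4, 6.7]
width: 0.0457
grip_force: 15.0
tool shift [-0.2997 -0.279  -0.0189] yaw 1.571 t 15.2 w 0.0457
turn -0.0 j7 0.731
```

Converted, -0.27 m is -0.54, -0.14 m is -0.28.

```bash
echo '[[[0,0,-0.02],0,0.035],[[0,0,-0.06],0,0.035],[[0,0,-0.12],0,0.035],[[-0.06,-0.056,-0.12],0,0.035],[[-0.12,-0.112,-0.12],0,0.035],[[-0.18,-0.168,-0.12],0,0.035],[[-0.24,-0.224,-0.12],0,0.035],[[-0.3,-0.28,-0.12],0,0.035],[[-0.36,-0.336,-0.12],0,0.035],[[-0.42,-0.392,-0.12],0,0.035],[[-0.48,-0.448,-0.12],0,0.035],[[-0.54,-0.504,-0.12],0,0.035]]' | python3 jog.py 15; echo '[[[-0.03,-0.028,0],0,0.035],[[-0.06,-0.054,0],0,0.035],[[-0.06,-0.054,0.04],0,0.035],[[-0.06,-0.054,0.08],0,0.035],[[-0.06,-0.054,0.08],0,0.035],[[-0.06,-0.054,0.08],0,0.035]]' | python3 jog.py
python3 - <<'E'
from h import *
import cv2
delta([.623,.022,.036],np.radians(90))
c=r.camera("wrist");a=c["img"][120:350,30:410]
cv2.imwrite("pics/w8.png",cv2.resize(a,None,fx=2,fy=2,interpolation=cv2.INTER_CUBIC)[:,:,::-1]);print((P(c,[.623,.022,.005])-[30,120])*2,(P(c,[.566,-.106,.005])-[30,120])*2)
np.save("w8pose.npy",c["pose"])
E
```

```text
time: 16.4
ee_pos: [0.5941, 0.0483, 0.1411]
eef_rot: [-0.0, 1.0, 0.0, 0.0]
ft_force: [1.4, 1.0, -1.4]
width: 0.0452
grip_force: 15.0
time: 17.0
ee_pos: [0.623, 0.0223, 0.1011]
eef_rot: [-0.0, 1.0, 0.0, -0.0]
ft_force: [0.0, -0.2, -0.6]
width: 0.0457
grip_force: 15.0
tool shift [-0.     -0.0003  0.0651] yaw 1.571 t 17.0 w 0.0457
turn 0.001 j7 1.618
[493.78104926 198.48155431] [122.11860558  38.52888101]
```

View pics/w8.png

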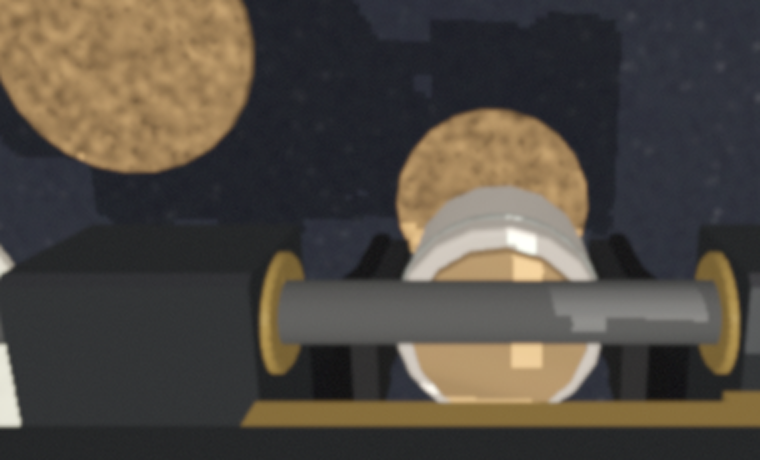

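The mid mat is centred near (492,202), within 2 mm of the target. The large round mat sits near (130,52), which puts it at about (0.570,-0.103). Placing the mid round pot now.

Converted, 0.065 m is 0.13, -0.001 m is -0.002.

```bash
echo '[[[-0.002,0,0.04],0,0.035],[[-0.002,0,0.08],0,0.035],[[-0.002,0,0.11],0,0.035],[[-0.002,0,0.122],0,0.035],[[-0.002,0,0.128],0,0.035],[[-0.002,0,0.13],0,0.035],[[-0.002,0,0.13],0,0.035],[[-0.002,0,0.13],0,0.035]]' | python3 jog.py 15;echo '[[[0,0,0],0,0.05],[[0,0,0],0,0.058],[[0,0,0],0,0.065],[[0,0,0],0,0.07],[[0,0,0],0,0.07],[[0,0,-0.04],0,0.07],[[0,0,-0.12],0,0.087],[[0,0,-0.2],0,0.087],[[0,0,-0.24],0,0.087],[[0,0,-0.24],0,0.087],[[0,0,-0.24],0,0.087]]' | python3 jog.py
python3 - <<'E'
from h import *
import cv2
delta([.496,.038,.032],np.radians(87))
c=r.camera("wrist");cv2.imwrite("pics/w9.png",c["img"][:,:,::-1])
np.save("w9pose.npy",c["pose"]);print(P(c,[.57,-.103,.005]),P(c,[.4955,.039,.05]))
E
```

```text
time: 17.85
ee_pos: [0.6245, 0.0221, 0.0362]
eef_rot: [-0.0, 1.0, 0.0, 0.001]
ft_force: [0.8, -0.3, -1.5]
width: 0.0453
grip_force: 15.0
time: 18.95
ee_pos: [0.624, 0.0221, 0.1555]
eef_rot: [-0.0, 1.0, 0.0, 0.0]
ft_force: [-0.5, 0.9, -0.5]
width: 0.0865
grip_force: 0.0
tool shift [0.1281 0.0159 0.1234] yaw 1.571 t 18.95 w 0.0865
turn 0.053 j7 1.601
[130.02764913 140.13664536] [302.78052826  29.10697663]
```

View pics/w9.png

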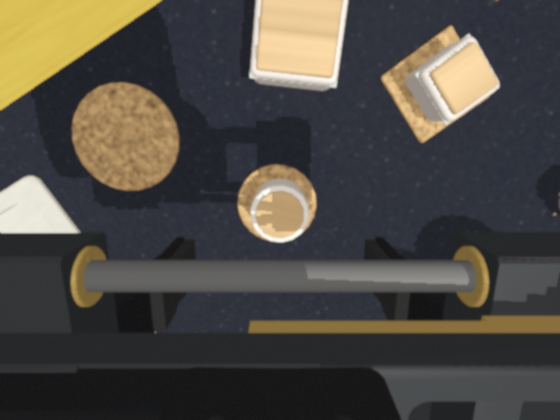

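The large round mat is centred at (126,136), so about (0.567,-0.106). The mid round and mid square pots stand centred on their mats, and the large square's near rim runs from (250,76) to (336,79).

Run:
```python
from h import *
c=r.camera("wrist");c["pose"]=np.load("w9pose.npy")
a,b=ray(c,(250,75.5),.046),ray(c,(336,79),.046);e=b-a;print(a,b,np.hypot(*e),np.degrees(np.arctan2(e[1],e[0])))
n=np.array([-e[1],e[0]])/np.hypot(*e);n*=-np.sign(n[0]);print("centre",(a+b)/2+n*.031)
print("LR",ray(c,(125.7,136.5),.005),"MR",ray(c,(277,203),.005))
```

```text
[0.52392186 0.00304117] [0.52611499 0.06303048] 0.06002938137905492 87.9062747109336
centre [0.49403912 0.03416839]
LR [ 0.56699051 -0.10633702] MR [0.62450435 0.0215684 ]
```

Converted, 0.129 m is 0.258, 0.014 m is 0.028, 0.05 rad is 0.008.

```bash
echo '[[[0.06,0.006,0],0.0016,0.087],[[0.13,0.014,0],0.0032,0.087],[[0.2,0.02,0],0.0048,0.087],[[0.258,0.028,0],0.008,0.087],[[0.258,0.028,0.04],0.008,0.087],[[0.258,0.028,0.08],0.008,0.087],[[0.258,0.028,0.1],0.008,0.087],[[0.258,0.028,0.1],0.008,0.087],[[0.258,0.028,0.1],0.008,0.087]]' | python3 jog.py 15
python3 - <<'E'
from h import *
import cv2
delta([.495,.036,.032],np.radians(87))
c=r.camera("wrist");cv2.imwrite("pics/w10.png",c["img"][:,:,::-1]);np.save("w10pose.npy",c["pose"])
g=c["img"].astype(int)
for v in (190,205,220):  # bright (white/wood) columns across the pot
    x=np.where(g[v,150:420].sum(1)>330)[0]+150;print(v,x.min(),x.max(),len(x), ray(c,(x.min(),v),.046),ray(c,(x.max(),v),.046))
E
```

```text
time: 19.95
ee_pos: [0.4952, 0.0359, 0.1056]
eef_rot: [0.025, 1.0, -0.0, -0.0]
ft_force: [-0.1, -0.1, 0.1]
width: 0.087
grip_force: 0.0
tool shift [0.0002 0.0002 0.0736] yaw 1.521 t 19.95 w 0.087
turn 0.002 j7 1.439
190 230 331 102 [0.46508065 0.00882774] [0.46805507 0.06979565]
205 230 330 101 [0.47436938 0.00804202] [0.47734628 0.06907734]
220 230 419 117 [0.48386694 0.00723863] [0.4895545  0.12388299]
```

Converted, 0.073 m is 0.146, 0.02 m is 0.04.

```bash
echo '[[[0,0.003,0.04],0,0.087],[[0,0.003,0.08],0,0.087],[[0,0.003,0.12],0,0.087],[[0,0.003,0.146],0,0.087],[[0,0.003,0.146],0,0.08],[[0,0.003,0.146],0,0.074],[[0,0.003,0.146],0,0.069],[[0,0.003,0.146],0,0.064],[[0,0.003,0.146],0,0.059],[[0,0.003,0.146],0,0.05],[[0,0.003,0.146],0,0.05],[[0,0.003,0.146],0,0.05]]' | python3 jog.py 22; python3 -c "
from h import *
delta([.406,.174,.1],np.radians(62.5))"
```

```text
time: 21.2
ee_pos: [0.4958, 0.0369, 0.0333]
eef_rot: [0.025, 1.0, -0.0, 0.001]
ft_force: [-0.4, -3.3, 7.3]
width: 0.0623
grip_force: 21.8
tool shift [ 0.0965  0.1324 -0.0669] yaw 1.52 t 21.2 w 0.0623
turn 0.429 j7 1.493
```

The rows are not in the units I measure in: shifts go in shares of 0.5 m and turns go in shares of 360 degrees. I convert before sending: 0.1325 m is 0.265, -0.067 m is -0.134, 0.429 rad is 0.0683.

```bash
echo '[[[0,0,-0.02],0,0.05],[[0,0,-0.06],0,0.05],[[0,0,-0.11],0,0.05],[[0.02,0.026,-0.134],0.008,0.05],[[0.05,0.066,-0.134],0.0191,0.05],[[0.08,0.106,-0.134],0.0302,0.05],[[0.11,0.148,-0.134],0.0414,0.05],[[0.14,0.19,-0.134],0.0525,0.05],[[0.17,0.232,-0.134],0.0637,0.05],[[0.193,0.265,-0.134],0.0683,0.05],[[0.193,0.265,-0.134],0.0683,0.05],[[0.193,0.265,-0.134],0.0683,0.05]]' | python3 jog.py 22
python3 - <<'E'
from h import *
import cv2
delta([.406,.174,.038],np.radians(62.5))
c=r.camera("wrist");cv2.imwrite("pics/w11.png",c["img"][:,:,::-1]);np.save("w11pose.npy",c["pose"])
print([P(c,[.4064+.043*(np.cos(t)*a-np.sin(t)*b),.1744+.043*(np.sin(t)*a+np.cos(t)*b),.005]).round() for t in [np.radians(62.5)] for a,b in [(1,1),(1,-1),(-1,-1),(-1,1)]])
g=cv2.cvtColor(c["img"],cv2.COLOR_RGB2HSV).astype(int)
for v in (150,160,170,180,190):
    x=np.where((g[v,:,1]>90)&(g[v,:,2]>70)&(g[v,:,0]<25))[0];x=x[(x>190)&(x<380)];print(v,x.min(),x.max()) if len(x) else print(v,0)
E
```

```text
time: 22.4
ee_pos: [0.4051, 0.1747, 0.0998]
eef_rot: [0.236, 0.972, 0.0, -0.0]
ft_force: [0.6, -0.9, -2.6]
width: 0.0625
grip_force: 21.7
tool shift [-0.0011 -0.0003  0.0618] yaw 1.094 t 22.4 w 0.0625
turn 0.003 j7 0.609
[array([340., 163.]), array([335., 277.]), array([222., 276.]), array([217., 163.])]
150 191 202
160 191 196
170 191 339
180 217 339
190 218 338
```

Converted, 0.0615 m is 0.123, 0.061 m is 0.122.

```bash
echo '[[[-0.002,0,0.04],0,0.05],[[-0.002,0,0.08],0,0.05],[[-0.002,0,0.106],0,0.05],[[-0.002,0,0.118],0,0.05],[[-0.002,0,0.122],0,0.05],[[-0.002,0,0.123],0,0.05],[[-0.002,0,0.123],0,0.05]]' | python3 jog.py 22;echo '[[[0,0,0],0,0.066],[[0,0,0],0,0.073],[[0,0,0],0,0.08],[[0,0,0],0,0.087],[[0,0,0],0,0.087],[[0,0,-0.04],0,0.087],[[0,0,-0.1],0,0.087],[[0,0,-0.16],0,0.087],[[0,0,-0.18],0,0.087],[[0,0,-0.18],0,0.087]]' | python3 jog.py; python3 -c "
from h import *
delta([.3235,.3,.032],np.radians(90))"
```

```text
time: 23.15
ee_pos: [0.4067, 0.1743, 0.0386]
eef_rot: [0.237, 0.971, 0.0, 0.0]
ft_force: [0.1, -1.2, -3.0]
width: 0.0624
grip_force: 21.7
time: 24.15
ee_pos: [0.407, 0.1747, 0.1292]
eef_rot: [0.237, 0.971, 0.001, 0.001]
ft_force: [1.2, 0.0, -0.6]
width: 0.0868
grip_force: 0.0
tool shift [0.1319 0.0725 0.0972] yaw 1.092 t 24.15 w 0.0868
turn -0.479 j7 0.595
```

Converted, 0.132 m is 0.264, 0.12 m is 0.24, -0.479 rad is -0.0762.

```bash
echo '[[[0.04,0.022,0],-0.0111,0.087],[[0.08,0.044,0],-0.0223,0.087],[[0.12,0.066,0],-0.035,0.087],[[0.16,0.088,0],-0.0477,0.087],[[0.2,0.11,0],-0.0605,0.087],[[0.24,0.132,0],-0.0716,0.087],[[0.264,0.145,0.02],-0.0762,0.087],[[0.264,0.145,0.04],-0.0762,0.087],[[0.264,0.145,0.04],-0.0762,0.087],[[0.264,0.145,0.04],-0.0762,0.087]]' | python3 jog.py 15
python3 - <<'E'
from h import *
import cv2
delta([.3235,.3,.032],np.radians(90))
c=r.camera("wrist");cv2.imwrite("pics/w12.png",c["img"][:,:,::-1]);np.save("w12pose.npy",c["pose"])
g=c["img"].astype(int)
for v in range(160,255,8):
    x=np.where((g[v,150:420].sum(1)>330))[0]+150
    if len(x): print(v,x.min(),x.max(),ray(c,(x.min(),v),.046).round(4),ray(c,(x.max(),v),.046).round(4))
E
```

```text
time: 25.15
ee_pos: [0.3229, 0.2982, 0.1075]
eef_rot: [0.001, 1.0, -0.001, -0.0]
ft_force: [0.9, 0.8, -0.2]
width: 0.0868
grip_force: 0.0
tool shift [-0.0006  0.0019  0.0755] yaw 1.569 t 25.15 w 0.0868
turn -0.002 j7 0.729
160 150 204 [0.2763 0.2224] [0.2764 0.2546]
168 150 191 [0.2811 0.2219] [0.2811 0.2466]
176 150 287 [0.286  0.2215] [0.286  0.3043]
184 150 305 [0.2908 0.221 ] [0.2909 0.3152]
192 150 314 [0.2958 0.2205] [0.2958 0.3208]
200 239 319 [0.3008 0.2748] [0.3009 0.324 ]
208 234 324 [0.3059 0.2716] [0.3059 0.3272]
216 230 327 [0.311  0.2689] [0.311  0.3292]
224 228 330 [0.3162 0.2675] [0.3162 0.3313]
232 227 331 [0.3214 0.2666] [0.3215 0.3321]
240 227 330 [0.3268 0.2664] [0.3268 0.3317]
248 229 329 [0.3321 0.2675] [0.3322 0.3312]
```

Converted, 0.076 m is 0.152, -0.001 m is -0.002.

```bash
echo '[[[-0.002,0,0.04],0,0.087],[[-0.002,0,0.08],0,0.087],[[-0.002,0,0.12],0,0.087],[[-0.002,0,0.15],0,0.087],[[-0.002,0,0.152],0,0.082],[[-0.002,0,0.152],0,0.077],[[-0.002,0,0.152],0,0.072],[[-0.002,0,0.152],0,0.067],[[-0.002,0,0.152],0,0.062],[[-0.002,0,0.152],0,0.055],[[-0.002,0,0.152],0,0.055],[[-0.002,0,0.152],0,0.055]]' | python3 jog.py 22; python3 -c "
from h import *
delta([.567,-.106,.1],np.radians(90))"
```

```text
time: 26.4
ee_pos: [0.3238, 0.2992, 0.0326]
eef_rot: [-0.0, 1.0, 0.0, 0.0]
ft_force: [-0.3, -2.5, 7.3]
width: 0.0652
grip_force: 22.0
tool shift [-0.2433 -0.4052 -0.0674] yaw 1.571 t 26.4 w 0.0652
turn 0.0 j7 0.757
```

Converted, -0.234 m is -0.468, -0.11 m is -0.22.

```bash
echo '[[[0,0,-0.02],0,0.055],[[0,0,-0.06],0,0.055],[[0,0,-0.12],0,0.055],[[0,0,-0.18],0,0.055],[[0,0,-0.22],0,0.055],[[-0.04,-0.068,-0.22],0,0.055],[[-0.08,-0.134,-0.22],0,0.055],[[-0.12,-0.2,-0.22],0,0.055],[[-0.16,-0.268,-0.22],0,0.055],[[-0.2,-0.334,-0.22],0,0.055],[[-0.24,-0.4,-0.22],0,0.055],[[-0.28,-0.468,-0.22],0,0.055]]' | python3 jog.py 22; echo '[[[-0.04,-0.068,0],0,0.055],[[-0.08,-0.134,0],0,0.055],[[-0.12,-0.2,0],0,0.055],[[-0.16,-0.268,0],0,0.055],[[-0.18,-0.31,0],0,0.055],[[-0.2,-0.34,0],0,0.055],[[-0.206,-0.344,0.03],0,0.055],[[-0.206,-0.344,0.06],0,0.055],[[-0.206,-0.344,0.08],0,0.055],[[-0.206,-0.344,0.08],0,0.055],[[-0.206,-0.344,0.08],0,0.055]]' | python3 jog.py
python3 - <<'E'
from h import *
import cv2
delta([.567,-.106,.038],np.radians(90))
c=r.camera("wrist");cv2.imwrite("pics/w13.png",c["img"][:,:,::-1]);np.save("w13pose.npy",c["pose"])
g=cv2.cvtColor(c["img"],cv2.COLOR_RGB2HSV).astype(int)
for v in range(130,230,8):
    x=np.where((g[v,:,1]>80)&(g[v,:,2]>60)&(g[v,:,0]<25))[0];x=x[(x>180)&(x<380)]
    if len(x): print(v,x.min(),x.max(),ray(c,(x.min(),v),.005).round(4),ray(c,(x.max(),v),.005).round(4))
E
```

```text
time: 27.6
ee_pos: [0.464, 0.0642, 0.1427]
eef_rot: [-0.0, 1.0, 0.0, 0.0]
ft_force: [0.7, 0.5, -2.9]
width: 0.0652
grip_force: 22.0
time: 28.7
ee_pos: [0.5662, -0.1057, 0.1018]
eef_rot: [-0.001, 1.0, 0.0, -0.0]
ft_force: [1.1, 0.3, -1.9]
width: 0.0654
grip_force: 22.0
tool shift [-0.0008 -0.0003  0.0638] yaw 1.572 t 28.7 w 0.0654
turn 0.001 j7 1.876
130 181 230 [ 0.5029 -0.1719] [ 0.5028 -0.1383]
138 181 197 [ 0.5083 -0.1723] [ 0.5083 -0.1612]
154 181 190 [ 0.5192 -0.173 ] [ 0.5192 -0.1668]
162 256 294 [ 0.5247 -0.1207] [ 0.5246 -0.0941]
170 240 310 [ 0.5303 -0.1321] [ 0.5302 -0.0827]
178 231 320 [ 0.536  -0.1387] [ 0.5359 -0.0754]
186 224 326 [ 0.5418 -0.1439] [ 0.5416 -0.071 ]
194 219 331 [ 0.5476 -0.1477] [ 0.5475 -0.0672]
202 216 334 [ 0.5535 -0.1501] [ 0.5533 -0.0648]
210 215 336 [ 0.5595 -0.1511] [ 0.5593 -0.063 ]
218 214 336 [ 0.5656 -0.1521] [ 0.5653 -0.0628]
226 214 336 [ 0.5717 -0.1523] [ 0.5715 -0.0625]
```

Converted, 0.0645 m is 0.129, 0.0635 m is 0.127.

```bash
echo '[[[-0.002,-0.002,0.04],0,0.055],[[-0.002,-0.002,0.08],0,0.055],[[-0.002,-0.002,0.11],0,0.055],[[-0.002,-0.002,0.122],0,0.055],[[-0.002,-0.002,0.127],0,0.055],[[-0.002,-0.002,0.129],0,0.055],[[-0.002,-0.002,0.129],0,0.055],[[-0.002,-0.002,0.129],0,0.055]]' | python3 jog.py 22;echo '[[[0,0,0],0,0.069],[[0,0,0],0,0.076],[[0,0,0],0,0.082],[[0,0,0],0,0.087],[[0,0,0],0,0.087],[[0,0,-0.04],0,0.087],[[0,0,-0.12],0,0.087],[[0,0,-0.2],0,0.087],[[0,0,-0.28],0,0.087],[[0,0,-0.36],0,0.087],[[0,0,-0.4],0,0.087],[[0,0,-0.4],0,0.087]]' | python3 jog.py; python3 -c "
from h import *
delta([.45,.1,.29],np.radians(90))"
```

```text
time: 29.55
ee_pos: [0.568, -0.1076, 0.0382]
eef_rot: [-0.0, 1.0, 0.0, 0.001]
ft_force: [-0.2, -0.2, -3.0]
width: 0.065
grip_force: 22.0
time: 30.75
ee_pos: [0.5689, -0.108, 0.2408]
eef_rot: [-0.0, 1.0, 0.0, 0.003]
ft_force: [0.0, 0.8, -0.7]
width: 0.0873
grip_force: 0.0
tool shift [ 0.1187  0.208  -0.0498] yaw 1.571 t 30.75 w 0.0873
turn 0.0 j7 1.811
```

Run:
```python
from h import *
import cv2
S=r.camera("scene")["img"][180:290,215:350];D=r.camera("side")["img"][190:290,190:390]
f=lambda a,s:cv2.resize(a,s,interpolation=cv2.INTER_CUBIC)
cv2.imwrite("pics/end.png",cv2.hconcat([f(S,(400,326)),f(D,(400,326))])[:,:,::-1])
```

```text
(no output)
```

View pics/end.png

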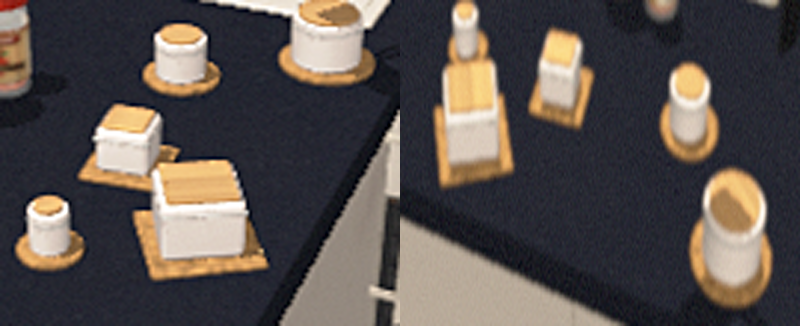

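All five pots stand upright, centred and aligned on their own mats in both views, and the gripper is clear of them.

```bash
python3 -c "
from bench import r
print(r.close_job())"
```

```text
the job is handed in; nothing more can be done
None
```

I handed the job in at about 31 s of robot time, with all five pots released upright and centred on their matching mats in the final camera views; the hand-in returned no verdict.

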